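# Seat the hide tray and hold the hardness gauge on the test ring

### The job

Slide the blue tray, with the round hide blank lying in it, fully home into the slotted wooden holder, keeping the tray level. Then take the yellow hardness gauge out of its stand and hold it upright with its tip on the red test ring of the blank, pressing lightly so that the spring plunger is about half in (its red half has just gone into the barrel), never hard. Finish holding it there, still gripped and pressed, and leave the bin, the candle and the mallet where they are.

Things in the scene. Friction and masses are not known exactly. Their poses are not given: they have to be found in the camera images.
- holder: Pale wooden slotted holder fixed to the bench, which is its floor. Origin on the bench where the seated tray's origin lies; +x (about world +y) is the way in, mouth at -x. Channel 116 mm wide; rails x -40 to 71 mm, 34 mm high; brass lips 26 to 34 mm high overhang the channel 7 mm a side; flared guides 24 mm high open to about 140 mm at x -75 mm; stop face at x 55 mm.
- tray: Loose blue tray 110 x 110 mm, 18 mm high, 4 mm walls and floor, 0.2 to 0.45 kg, on the bench outside the holder. Origin under the centre of the square; +x is its front (goes in first). A dark wooden handle bar sticks out behind: x -54 to -126 mm, 16 mm wide (y), 6 to 46 mm above the bench; pinch it across y near x -92 mm.
- hide: Loose round tan rawhide blank lying in the tray, 94 mm diameter, 4 mm thick, rigid, 60 g. Origin under its centre; +x points to the red test ring; z up.
- mark (a point): Centre of the red test ring (16 mm across) on the blank's top face, 26 mm from its centre.
- stand: Dark wooden block 80 x 80 mm, 66 mm high, fixed to the bench, with one vertical 28 mm through hole in its middle. Origin under its centre. It and the yellow-green bin swap places between starts.
- gauge: Loose pencil-shaped gauge, 0.12 kg, hanging upright in the stand by its collar. Origin at the barrel's lower end, z up its axis. Steel barrel 22 mm diameter, z 0 to 36 mm; black collar 38 mm diameter to z 42 (rests on the stand's top); yellow grip 24 mm diameter to z 102; black cap to z 108 mm. Raise it 60 mm to clear the stand.
- tip (a point): Tip of the gauge's plunger (8 mm diameter rod), on the gauge's axis, 20 mm below the barrel's end when free; the lower 12 mm of the free rod is white, the 8 mm next to the barrel red.
- plunger (a joint): How far the plunger is pressed into the barrel: 0 free, 0.016 m all the way in. Spring 500 N/m (8 mm in = 4 N).
- bin: Yellow-green open bin 80 x 100 mm, 60 mm high, with wax sticks, bystander. Origin under its centre.
- candle: Orange candle, 52 mm diameter, 70 mm high, bystander. Origin under its centre.
- mallet: Hammer lying on the bench beyond the work, bystander.
Mind the look-alikes: they are no part of the job. Several things look just like the hide: the one meant starts farthest to the robot's left.

How it is judged:
By the outcome, as a careful person would: the job done as asked, in the order asked, and still so for the second after the job is handed in, while the arm keeps its last pose, push and grip.
It also fails if it takes over 61 s, if anything falls off the work surface, if the arm or the gripper's body presses on something with over 40 N, if the wrist force passes 120 N, or if a joint passes its speed limit or range.

### The arm

A 6-joint arm with a two-finger parallel gripper is mounted at the origin on the work surface. World frame = base frame: x ahead of the robot, y to its left, z up, the work surface at z = 0. Lengths are in mm, angles in rad, forces in N, time in s.
With the tool pointing down it reaches from about 350 to 775 mm from the base axis. Payload 7.3 kg.
Tool frame: the origin (TCP) lies between the finger pads; the fingertips stand tcp_to_tips ahead of it and the grasp point (between the pads) lies 5 mm behind it (tcp_to_tips is the distance from the TCP to the fingertips, in mm); z points along the fingers, x is the direction in which the jaws open and shut, and the axes are right-handed (so a half turn about z gives the same grasp; the last joint's range is limited). The gripper opens to 92 mm and grips with 3 to 60 N. Pads are 19 mm wide; open, the fingers measure 130 mm over their backs; the gripper's body (75 mm by 190 mm) begins 47 mm behind the grasp point.
Start: joints at [-1.352, 0.342, 1.524, -0, 1.275, -0.146], TCP at [187.323, -490.463, 240.741] pointing down, gripper open.
Joint ranges: [-2.53, 2.53], [-0.77, 2.02], [0.04, 2.7], [-1, 4.14], [0.28, 2.66], [-3.11, 3.11]. Speed limits (rad/s): [2.57, 2.57, 3.14, 3.14, 3.14, 3.14].

### API

Orientations are given as [roll, pitch, yaw] about the fixed x, y, z axes, in that order (R = Rz(yaw) Ry(pitch) Rx(roll)).
In Python, from plant import * gives the robot as it stands.
- The arm moves only by the tool drive_tool, never from a script. Its argument "deltas" is a list of rows, each an object of numbers: "hand": the gripper's target within -1 to 1 (shut at 1, half-way at 0, fully open at -1); "tx", "ty", "tz": the shift along the tool's x, y, z each as a share of 4 cm, from -1 to 1; "wx", "wy", "wz": the turn, a rotation vector about the tool's x, y, z each as a share of 5 degrees, from -1 to 1. In form: [{"hand": .., "tx": .., "ty": .., "tz": .., "wx": .., "wy": .., "wz": ..}, ...]. A call has 1 to 20 rows; each row shifts and turns the commanded pose from where the row before left it, along the tool's axes as they then stand; what a row does not reach is not made up. A row lasts 1/12 s, in which the tool goes at most 41.7 mm and 7.16 degrees, less where a joint would pass 70% of its speed; a pose out of reach is approached as far as the arm can. A call with a number of a shift or a turn outside -1 to 1 is refused whole. A call with a gripper value outside its range is refused whole. The fingers move at their own pace and stop on an object; the grip force is fixed at half the most. Time passes only in rows, so rows that do not move let the fingers close. It gives the time, the measured TCP pose, the force and the opening at its end, in the units of the state.
- get_obs(): the state, without advancing time (a new reading comes with each control period).
- capture(name): name is "scene" or "top" or "wrist"; returns the picture (480x640x3 uint8, red, green, blue); there is no depth.
- camera_model(name): a dict with "fx", "fy", "cx", "cy" (pixels), "rvec" (rotation vector, rad) and "tvec" (3), from world to camera coordinates, as OpenCV has them. Camera axes: x right, y down, z forward; pixel columns grow to the right and rows downward; lengths in mm; the calibration is good to about 2 mm. A picture is of the moment at which its call begins: read the wrist's pose just before it. camera_model takes no time and is no camera call; for the wrist camera it gives the pose at the moment of the call.
- close_job(): hands the job in, once; it reports no verdict.
The state is a dict: "time": time; "joint_positions": joint angles; "dq": joint speeds; "tau": joint torques, N m; "tool_pos": TCP position; "tcp_rot": TCP orientation; "contact_force": force on the tool from outside, world axes, zero at the start; "moment": the same for the moment, N m; "grip_width": finger opening in mm.
Only numpy, scipy, OpenCV 4.12 (cv2) and the standard library are available. Lean on these libraries where they do the work, as an engineer would, in place of code of your own. Each camera call takes 0.05 s, during which the arm holds its last target.

## Working session

There is one attempt and no reset: what is moved stays moved. The work goes in short steps, Python scripts to look and compute and a tool call to move; the robot and the scene stay as the last step left them, time stands still between calls to the robot, and variables do not carry over. Pictures are saved under pics/ and viewed, and the job is handed in when it is done.

Besides the shell and the picture viewer there is one more tool, called in YAML: its name, and indented under it one key for each argument. drive_tool: Moves the arm, as the interface text tells. Its arguments: {"type":"object","properties":{"deltas":{"type":"array","items":{"type":"object","properties":{"hand":{"type":"number"},"tx":{"type":"number"},"ty":{"type":"number"},"tz":{"type":"number"},"wx":{"type":"number"},"wy":{"type":"number"},"wz":{"type":"number"}}}}},"required":["deltas"]}

```bash
ls; mkdir -p pics
python3 - <<'E'
from plant import *
import cv2
print(get_obs())
for n in ("scene","top","wrist"):
    m=camera_model(n); print(n,m)
    cv2.imwrite(f"pics/{n}0.png",cv2.cvtColor(capture(n),cv2.COLOR_RGB2BGR))
E
```

```text
pics
{'time': 0.0, 'joint_positions': array([-1.35200885e+00,  3.42720530e-01,  1.52504876e+00, -2.54806404e-05,
        1.27543748e+00, -1.46015186e-01]), 'dq': array([ 2.04175858e-04, -2.16710881e-04, -5.02958370e-05, -1.99967520e-05,
       -6.90512587e-04, -4.34368769e-04]), 'tau': array([ 1.15196026e-04, -4.31242847e+01, -2.44220245e+01,  7.17799016e-02,
        5.58531994e-02, -1.25685765e-04]), 'tool_pos': array([ 187.21725616, -490.04165233,  240.03503236]), 'tcp_rot': array([-3.14138191e+00,  1.60047613e-03, -1.20598606e+00]), 'contact_force': array([-0.1647851 ,  0.28456877, -0.18896841]), 'moment': array([-0.00758312,  0.02521248, -0.03805638]), 'grip_width': 91.71118530841694}
scene {'fx': 602.1743671559752, 'fy': 602.1743671559752, 'cx': 314.35557415669007, 'cy': 234.56794368117735, 'rvec': array([ 1.50840142,  1.98376068, -0.88256057]), 'tvec': array([ 165.89338124, -307.93809824, 1595.20339346])}
top {'fx': 604.9505355599687, 'fy': 604.9505355599687, 'cx': 314.29328757166905, 'cy': 244.91916764989145, 'rvec': array([ 2.16228988, -2.22271644,  0.08529268]), 'tvec': array([ -32.59335644,  564.06532679, 1275.23601455])}
wrist {'fx': 340.5220947800601, 'fy': 340.5220947800601, 'cx': 323.336016294841, 'cy': 235.5335836917696, 'rvec': array([-2.38854908,  1.64480566,  0.23495345]), 'tvec': array([-524.45762949,  -34.57595655,  390.26674469])}
```

View pics/scene0.png

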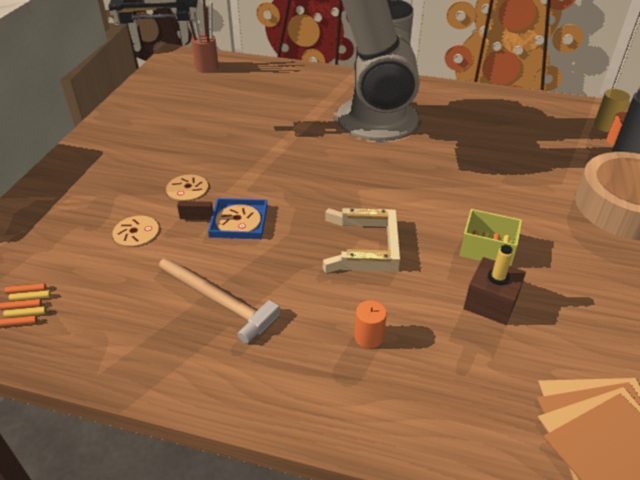

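View pics/top0.png

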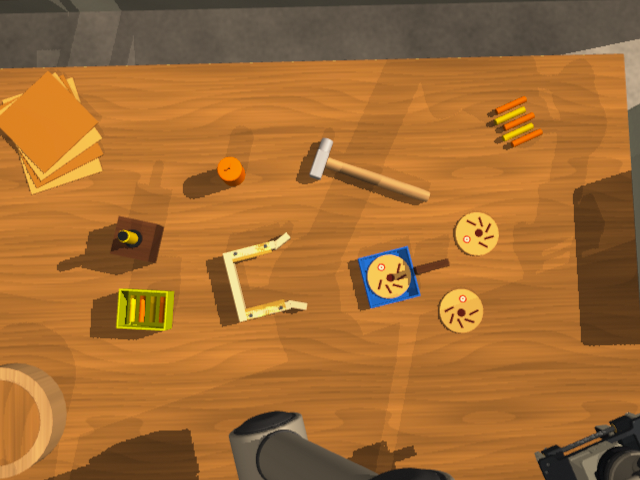

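View pics/wrist0.png

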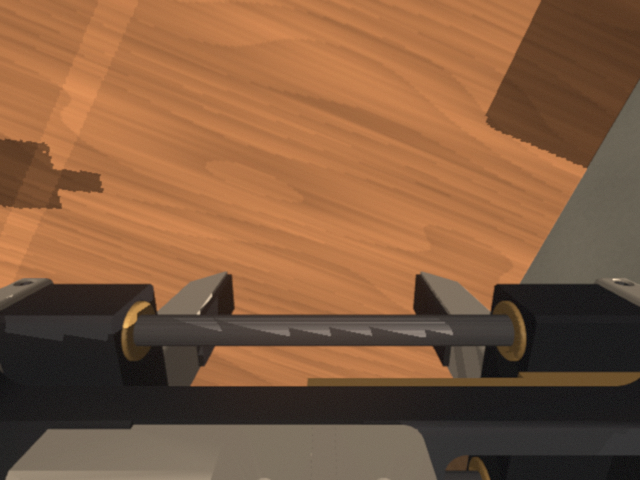

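Top view: the hide candidates are (388,277) in the tray, (476,234) and (461,311) on the bench. World +y points left in this picture, so the farthest left is the one in the tray. I'll check it in a close crop and measure.

```bash
cat > h.py <<'E'
import cv2, numpy as np
def cam(m):
    R,_=cv2.Rodrigues(np.array(m["rvec"])); K=np.array([[m["fx"],0,m["cx"]],[0,m["fy"],m["cy"]],[0,0,1]]); return K,R,np.array(m["tvec"])
def cast(m,uv,z):
    K,R,t=cam(m); C=-R.T@t; uv=np.atleast_2d(uv).astype(float)
    d=(R.T@np.linalg.inv(K)@np.c_[uv,np.ones(len(uv))].T).T
    return C+d*((z-C[2])/d[:,2])[:,None]
def proj(m,P):
    return cv2.projectPoints(np.atleast_2d(P).astype(float),np.array(m["rvec"]),np.array(m["tvec"]),cam(m)[0],None)[0][:,0]
def hsv(im): return cv2.cvtColor(im,cv2.COLOR_RGB2HSV)
def blobs(mask,amin=20):
    n,l,s,c=cv2.connectedComponentsWithStats(mask.astype(np.uint8)); return [(c[i],s[i],l==i) for i in range(1,n) if s[i][4]>=amin]
E
python3 - <<'E'
from h import *
im=cv2.imread("pics/top0.png")
a=cv2.resize(im[225:325,340:470],None,fx=6,fy=6,interpolation=cv2.INTER_CUBIC)
cv2.imwrite("pics/crop_tray.png",a[:600])
a=cv2.resize(im[220:340,90:320],None,fx=3.4,fy=3.4,interpolation=cv2.INTER_CUBIC)
cv2.imwrite("pics/crop_hold.png",a)
E
```

```text
(no output)
```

View pics/crop_tray.png

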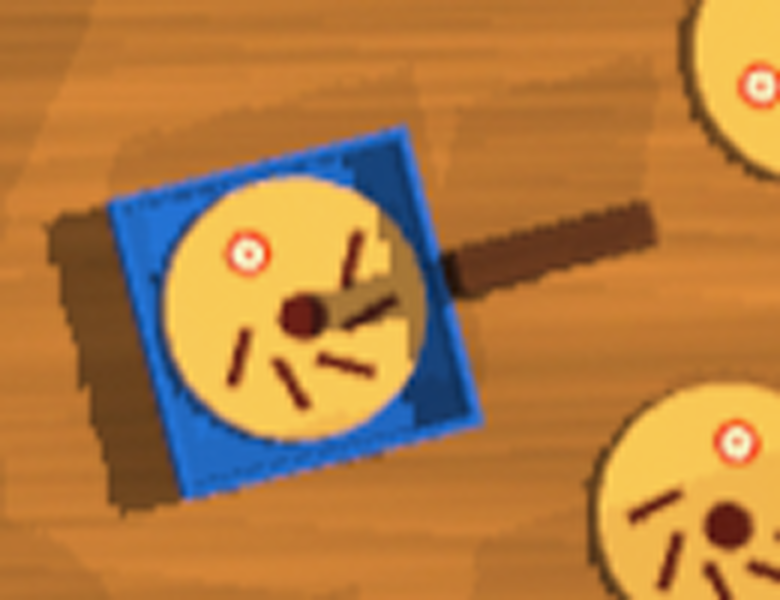

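View pics/crop_hold.png

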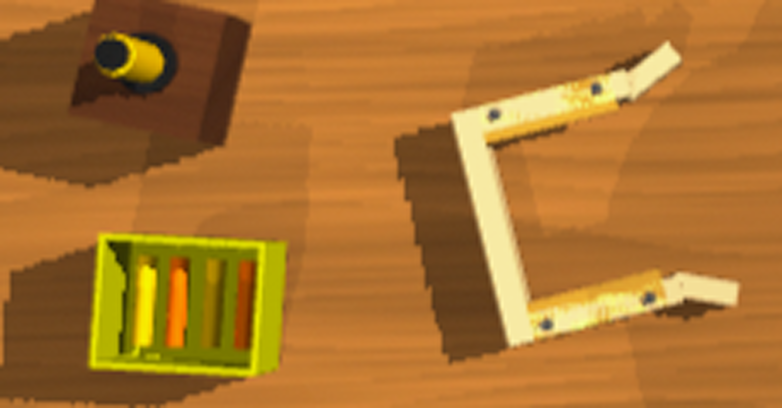

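Run:
```python
from h import *
from plant import camera_model
m=camera_model("top"); im=cv2.cvtColor(cv2.imread("pics/top0.png"),cv2.COLOR_BGR2RGB); H=hsv(im)
mb=(H[...,0]>100)&(H[...,0]<125)&(H[...,1]>120)&(H[...,2]>60)
b=max(blobs(mb),key=lambda b:b[1][4]); c=np.argwhere(b[2])[:,::-1]
r=cv2.minAreaRect(cast(m,c,18)[:,:2].astype(np.float32)); print("tray",r)
box=cv2.boxPoints(r);print(box)
# handle: dark brown
hm=(H[...,2]<125)&(H[...,0]<10)&(H[...,1]>100)
for b in blobs(hm,60):
    if 410<b[0][0]<460:
        p=cast(m,np.argwhere(b[2])[:,::-1],46)[:,:2].astype(np.float32); print("handle",b[0],cv2.minAreaRect(p))
cr=lambda x,y:(90+x/3.4-.35,220+y/3.4-.35)
s=[cr(494,114),cr(597,89),cr(546,324),cr(649,297)]
S=cast(m,s,34); print("screws",S[:,:2])
d1=S[0]-S[1];d2=S[2]-S[3];print(np.arctan2(d1[1],d1[0]),np.arctan2(d2[1],d2[0]),np.linalg.norm(S[0]-S[2]))
for z in (28,34):
    print("stop",z,cast(m,[cr(487,145),cr(528,305),cr(452,115),cr(510,347)],z)[:,:2])
# red ring
rm=((H[...,0]<8)|(H[...,0]>172))&(H[...,1]>130)&(H[...,2]>200)
for b in blobs(rm,4):
    if 370<b[0][0]<390 and 255<b[0][1]<280: print("ring",b[0],b[1],cast(m,b[0],8))
tm=(H[...,0]>15)&(H[...,0]<28)&(H[...,1]>100)&(H[...,2]>200)
for b in blobs(tm,500): print("tan",b[0],b[1],cast(m,b[0],8), cv2.minEnclosingCircle(cast(m,np.argwhere(b[2])[:,::-1],8)[:,:2].astype(np.float32)))
print("cap",cast(m,cr(115,55),138))
```

```text
tray ((490.3872375488281, -204.86837768554688), (108.9377670288086, 110.35115814208984), 12.588274002075195)
[[ 425.20258 -162.89027]
 [ 449.25287 -270.58875]
 [ 555.5719  -246.84648]
 [ 531.5216  -139.14801]]
screws [[549.05113998 119.91436449]
 [562.85588831  55.7170634 ]
 [418.55061207  90.38771743]
 [433.32284468  26.54193779]]
1.7826071564308759 1.798168980398198 133.79914301519287
stop 28 [[530.1787267  125.35469925]
 [430.30188814 101.86261311]
 [549.48207702 146.78188142]
 [404.75516202 113.50893069]]
stop 34 [[529.9288847  124.61501828]
 [430.51935383 101.23284784]
 [549.14191774 145.94194611]
 [405.09215674 112.82467417]]
ring [381.  264.2] [379 264   5   2   5] [[ 518.13786141 -190.83962374    8.        ]]
ring [378.25 267.5 ] [378 266   2   4   4] [[ 511.19418128 -184.65875037    8.        ]]
tan [ 59.28470648 141.21667926] [   0   77  102  118 3969] [[804.59694111 499.53778842   8.        ]] ((819.04931640625, 516.6815185546875), 135.1133270263672)
tan [380.06129032 177.66451613] [327 158 103  41 620] [[ 706.43837966 -195.43884082    8.        ]] ((708.0436401367188, -191.9508514404297), 117.34741973876953)
tan [476.95553822 233.2800312 ] [ 456  212   43   44 1282] [[ 579.36053584 -401.24831803    8.        ]] ((579.5325317382812, -401.5106201171875), 47.89989471435547)
tan [386.65633546 276.31814038] [ 368  255   41   43 1097] [[ 491.72566048 -202.10630198    8.        ]] ((492.4186096191406, -206.6509552001953), 46.60176086425781)
tan [461.26829268 310.17702596] [ 440  289   43   44 1271] [[ 414.69653073 -359.86881381    8.        ]] ((414.3315734863281, -360.39898681640625), 47.404422760009766)
tan [ 30.53110048 419.36602871] [   0  368   53  110 1672] [[211.70576002 559.74542895   8.        ]] ((207.68406677246094, 619.3089599609375), 113.09337615966797)
cap [[582.73836777 322.52963136 138.        ]]
```

Run:
```python
from h import *
im=cv2.imread("pics/scene0.png")
cv2.imwrite("pics/s_hold.png",cv2.resize(im[190:290,310:410],None,fx=6,fy=6,interpolation=cv2.INTER_CUBIC))
cv2.imwrite("pics/s_stand.png",cv2.resize(im[200:330,450:540],None,fx=4.6,fy=4.6,interpolation=cv2.INTER_CUBIC))
im=cv2.imread("pics/top0.png")
cv2.imwrite("pics/t_stand.png",cv2.resize(im[205:275,100:175],None,fx=8,fy=8,interpolation=cv2.INTER_CUBIC))
```

```text
(no output)
```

View pics/s_hold.png

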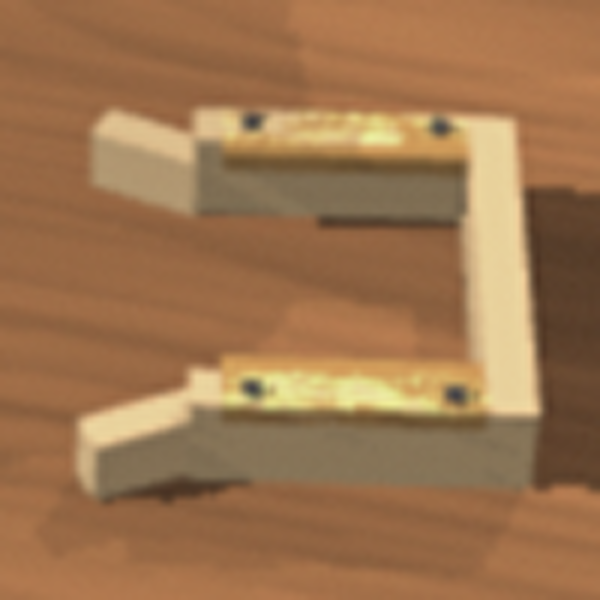

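View pics/s_stand.png

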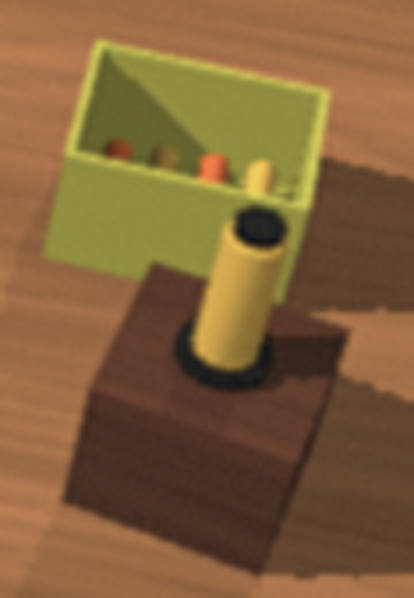

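View pics/t_stand.png

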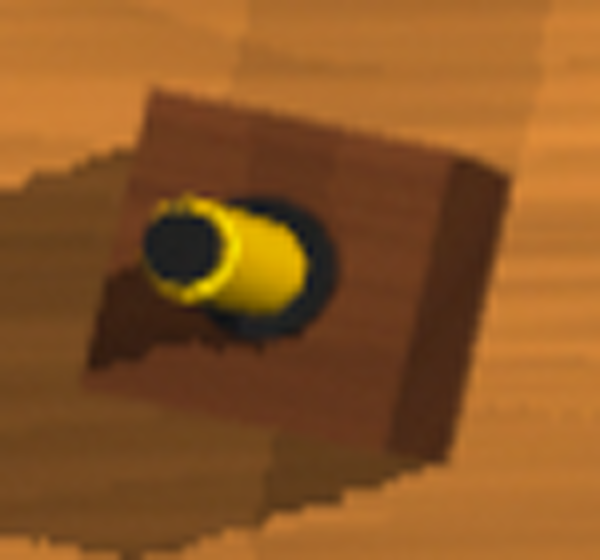

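Run:
```python
import plant
print([ (n,getattr(plant,n)) for n in dir(plant) if not n.startswith('_')])
from h import *
m=plant.camera_model("top")
print(cast(m,(100+183/8-.45,205+247/8-.45),138), cast(m,(100+272/8-.45,205+268/8-.45),72))
# stand top corners
q=[(150,88),(450,152),(388,445),(82,380)]
P=cast(m,[(100+a/8-.45,205+b/8-.45) for a,b in q],66); print(P, P.mean(0))
ms=plant.camera_model("scene")
print("scene cap/collar", cast(ms,(450+259/4.6-.4,200+226/4.6-.4),138), cast(ms,(450+224/4.6-.4,200+350/4.6-.4),72))
for x,y in [(510.5,-294.7)]: print(proj(m,[x,y,46]))
```

```text
[('Unreachable', <class 'plant.Unreachable'>), ('camera_model', <function make.<locals>.<lambda> at 0x7f5fc9958680>), ('capture', <function make.<locals>.drawn_camera at 0x7f5fc99580e0>), ('close_job', <function connect.<locals>.done at 0x7f5fc98d3740>), ('get_obs', <function make.<locals>.<lambda> at 0x7f5fc99585e0>), ('tcp_to_tips', 14.0)]
[[583.57402895 324.54950277 138.        ]] [[583.57926955 322.00492174  72.        ]]
[[631.48067854 354.68890753  66.        ]
 [612.83834063 277.77647294  66.        ]
 [537.73639751 294.42374805  66.        ]
 [556.58041696 372.55251755  66.        ]] [584.65895841 324.86041152  66.        ]
scene cap/collar [[583.13741878 326.28296064 138.        ]] [[582.4914822  326.86726394  72.        ]]
[[432.81680104 265.84321486]]
```

The crop shows the blank in the tray with its ring at about top pixel (381,267), and it is the leftmost of the three. The tray's yaw nearly matches the holder's (about 1.79) but it sits about 61 mm off the centreline. Next I go above the handle.

drive_tool:
  deltas:
    - {"hand":-1,"tx":-0.07,"ty":-0.4,"tz":0.1}
    - {"hand":-1,"tx":-0.14,"ty":-0.77,"tz":0.2}
    - {"hand":-1,"tx":-0.14,"ty":-0.77,"tz":0.2}
    - {"hand":-1,"tx":-0.14,"ty":-0.77,"tz":0.2}
    - {"hand":-1,"tx":-0.14,"ty":-0.77,"tz":0.2}
    - {"hand":-1,"tx":-0.14,"ty":-0.77,"tz":0.2}
    - {"hand":-1,"tx":-0.14,"ty":-0.77,"tz":0.2}
    - {"hand":-1,"tx":-0.14,"ty":-0.77,"tz":0.2}
    - {"hand":-1,"tx":-0.14,"ty":-0.77,"tz":0.2}
    - {"hand":-1,"tx":-0.14,"ty":-0.77,"tz":0.2}
    - {"hand":-1,"tx":-0.14,"ty":-0.77,"tz":0.2}
    - {"hand":-1,"tx":-0.14,"ty":-0.77,"tz":0.2}
    - {"hand":-1,"tx":-0.07,"ty":-0.4,"tz":0.1}
    - {"hand":-1,"wz":-0.5}
    - {"hand":-1,"wz":-1}
    - {"hand":-1,"wz":-1}
    - {"hand":-1,"wz":-1}
    - {"hand":-1,"wz":-1}
    - {"hand":-1,"wz":-1}
    - {"hand":-1,"wz":-1}

```text
invalid input
```

drive_tool:
  deltas:
    - {"hand":-1,"wz":-1}
    - {"hand":-1,"wz":-1}
    - {"hand":-1,"wz":-1}
    - {"hand":-1,"wz":-1}
    - {"hand":-1,"wz":-1}
    - {"hand":-1,"wz":-1}
    - {"hand":-1,"wz":-1}
    - {"hand":-1,"wz":-1}
    - {"hand":-1,"wz":-1}
    - {"hand":-1,"wz":-0.8}
    - {"hand":-1}
    - {"hand":-1}

```text
invalid input
```

drive_tool:
  deltas:
    - {"hand":-1,"tx":-0.07,"ty":-0.4,"tz":0.1,"wx":0,"wy":0,"wz":0}
    - {"hand":-1,"tx":-0.14,"ty":-0.77,"tz":0.2,"wx":0,"wy":0,"wz":0}
    - {"hand":-1,"tx":-0.14,"ty":-0.77,"tz":0.2,"wx":0,"wy":0,"wz":0}
    - {"hand":-1,"tx":-0.14,"ty":-0.77,"tz":0.2,"wx":0,"wy":0,"wz":0}
    - {"hand":-1,"tx":-0.14,"ty":-0.77,"tz":0.2,"wx":0,"wy":0,"wz":0}
    - {"hand":-1,"tx":-0.14,"ty":-0.77,"tz":0.2,"wx":0,"wy":0,"wz":0}
    - {"hand":-1,"tx":-0.14,"ty":-0.77,"tz":0.2,"wx":0,"wy":0,"wz":0}
    - {"hand":-1,"tx":-0.14,"ty":-0.77,"tz":0.2,"wx":0,"wy":0,"wz":0}
    - {"hand":-1,"tx":-0.14,"ty":-0.77,"tz":0.2,"wx":0,"wy":0,"wz":0}
    - {"hand":-1,"tx":-0.14,"ty":-0.77,"tz":0.2,"wx":0,"wy":0,"wz":0}
    - {"hand":-1,"tx":-0.14,"ty":-0.77,"tz":0.2,"wx":0,"wy":0,"wz":0}
    - {"hand":-1,"tx":-0.14,"ty":-0.77,"tz":0.2,"wx":0,"wy":0,"wz":0}
    - {"hand":-1,"tx":-0.07,"ty":-0.4,"tz":0.1,"wx":0,"wy":0,"wz":0}

```text
time: 1.23
tool_pos: [511.8, -292.9, 143.3]
tcp_rot: [3.142, 0.002, -1.204]
contact_force: [0.4, -0.6, -0.2]
grip_width: 92.2
```

drive_tool:
  deltas:
    - {"hand":-1,"tx":0,"ty":0,"tz":0,"wx":0,"wy":0,"wz":-0.5}
    - {"hand":-1,"tx":0,"ty":0,"tz":0,"wx":0,"wy":0,"wz":-1}
    - {"hand":-1,"tx":0,"ty":0,"tz":0,"wx":0,"wy":0,"wz":-1}
    - {"hand":-1,"tx":0,"ty":0,"tz":0,"wx":0,"wy":0,"wz":-1}
    - {"hand":-1,"tx":0,"ty":0,"tz":0,"wx":0,"wy":0,"wz":-1}
    - {"hand":-1,"tx":0,"ty":0,"tz":0,"wx":0,"wy":0,"wz":-1}
    - {"hand":-1,"tx":0,"ty":0,"tz":0,"wx":0,"wy":0,"wz":-1}
    - {"hand":-1,"tx":0,"ty":0,"tz":0,"wx":0,"wy":0,"wz":-1}
    - {"hand":-1,"tx":0,"ty":0,"tz":0,"wx":0,"wy":0,"wz":-1}
    - {"hand":-1,"tx":0,"ty":0,"tz":0,"wx":0,"wy":0,"wz":-1}
    - {"hand":-1,"tx":0,"ty":0,"tz":0,"wx":0,"wy":0,"wz":-1}
    - {"hand":-1,"tx":0,"ty":0,"tz":0,"wx":0,"wy":0,"wz":-1}
    - {"hand":-1,"tx":0,"ty":0,"tz":0,"wx":0,"wy":0,"wz":-1}
    - {"hand":-1,"tx":0,"ty":0,"tz":0,"wx":0,"wy":0,"wz":-1}
    - {"hand":-1,"tx":0,"ty":0,"tz":0,"wx":0,"wy":0,"wz":-1}
    - {"hand":-1,"tx":0,"ty":0,"tz":0,"wx":0,"wy":0,"wz":-1}
    - {"hand":-1,"tx":0,"ty":0,"tz":0,"wx":0,"wy":0,"wz":-0.8}
    - {"hand":-1,"tx":0,"ty":0,"tz":0,"wx":0,"wy":0,"wz":0}
    - {"hand":-1,"tx":0,"ty":0,"tz":0,"wx":0,"wy":0,"wz":0}

```text
time: 2.82
tool_pos: [509.6, -295.3, 144.5]
tcp_rot: [-3.141, 0.0, 0.214]
contact_force: [-0.2, 0.9, -0.3]
grip_width: 91.9
```

Run:
```python
from plant import *
from h import *
m=camera_model("wrist"); print(m); im=capture("wrist"); cv2.imwrite("pics/w1.png",im[...,::-1])
np.save("w1m.npy",m,allow_pickle=True); print(get_obs()["tool_pos"],get_obs()["tcp_rot"])
```

```text
{'fx': 340.5220947800601, 'fy': 340.5220947800601, 'cx': 323.336016294841, 'cy': 235.5335836917696, 'rvec': array([-2.84306359, -0.30534271, -0.04417491]), 'tvec': array([-435.38578266, -389.10611589,  186.77737883])}
[ 509.67223307 -295.35557654  144.49888159] [-3.14134879e+00  2.70230868e-04  2.14098405e-01]
```

View pics/w1.png

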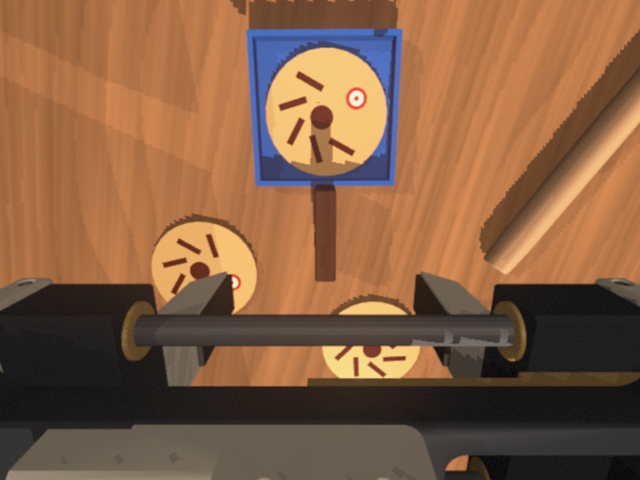

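Run:
```python
from h import *
m=np.load("w1m.npy",allow_pickle=True).item()
P=cast(m,[(315,186),(335,186),(315,280),(335,280)],46)[:,:2];print(P)
r=cast(m,[(248,30),(402,31),(396,184),(256,184)],18)[:,:2];print(r,r.mean(0))
d=r[0]-r[3]+r[1]-r[2];print(np.arctan2(d[1],d[0]))
print(cast(m,(356,98),8),proj(m,[509.7,-295.4,46]))
a=.214;o=np.array([509.7,-295.4])
for p in P: print((p-o)@[np.cos(a),np.sin(a)], (p-o)@[-np.sin(a),np.cos(a)])
```

```text
[[ 495.095967   -255.92315842]
 [ 508.99449531 -252.90292374]
 [ 509.98563017 -326.75689254]
 [ 525.04663911 -323.48598581]]
[[ 426.68197498 -162.62802576]
 [ 532.68124395 -140.21320478]
 [ 557.63899708 -244.72286995]
 [ 449.28637821 -268.26882659]] [ 491.57214856 -203.95823177]
1.7933708955268974
[[ 512.19359517 -188.60929597    8.        ]] [[323.27915692 241.95772193]]
-5.887193615012306 41.67780886534129
8.335707161386619 41.67751448933806
-6.380159364867105 -30.702277776035476
9.031940303294208 -30.70449454150269
```

The wrist view has the handle between the fingers at pixels (325,186–280), about 1.3 mm off centre, with the look-alike blanks near the left finger. I pre-close the hand and go down.

drive_tool:
  deltas:
    - {"hand":0.1,"tx":0.03,"ty":-0.08,"tz":0,"wx":0,"wy":0,"wz":-0.07}
    - {"hand":0.1,"tx":0,"ty":0,"tz":0.2,"wx":0,"wy":0,"wz":0}
    - {"hand":0.1,"tx":0,"ty":0,"tz":0.4,"wx":0,"wy":0,"wz":0}
    - {"hand":0.1,"tx":0,"ty":0,"tz":0.5,"wx":0,"wy":0,"wz":0}
    - {"hand":0.1,"tx":0,"ty":0,"tz":0.5,"wx":0,"wy":0,"wz":0}
    - {"hand":0.1,"tx":0,"ty":0,"tz":0.5,"wx":0,"wy":0,"wz":0}
    - {"hand":0.1,"tx":0,"ty":0,"tz":0.4,"wx":0,"wy":0,"wz":0}
    - {"hand":0.1,"tx":0,"ty":0,"tz":0.3,"wx":0,"wy":0,"wz":0}
    - {"hand":0.1,"tx":0,"ty":0,"tz":0.15,"wx":0,"wy":0,"wz":0}
    - {"hand":0.1,"tx":0,"ty":0,"tz":0,"wx":0,"wy":0,"wz":0}

```text
time: 3.7
tool_pos: [509.6, -291.5, 25.2]
tcp_rot: [-3.14, 0.002, 0.222]
contact_force: [-0.2, 0.4, 0.3]
grip_width: 41.5
```

drive_tool:
  deltas:
    - {"hand":1,"tx":0,"ty":0,"tz":0,"wx":0,"wy":0,"wz":0}
    - {"hand":1,"tx":0,"ty":0,"tz":0,"wx":0,"wy":0,"wz":0}
    - {"hand":1,"tx":0,"ty":0,"tz":0,"wx":0,"wy":0,"wz":0}
    - {"hand":1,"tx":0,"ty":0,"tz":0,"wx":0,"wy":0,"wz":0}
    - {"hand":1,"tx":0,"ty":0,"tz":0,"wx":0,"wy":0,"wz":0}

```text
time: 4.12
tool_pos: [510.6, -292.3, 27.5]
tcp_rot: [3.14, -0.001, 0.223]
contact_force: [-0.6, -0.0, 3.5]
grip_width: 15.7
```

drive_tool:
  deltas:
    - {"hand":1,"tx":0.1,"ty":-0.1,"tz":0,"wx":0,"wy":0,"wz":0}
    - {"hand":1,"tx":0.15,"ty":-0.2,"tz":0,"wx":0,"wy":0,"wz":0}
    - {"hand":1,"tx":0.16,"ty":-0.2,"tz":0,"wx":0,"wy":0,"wz":0}
    - {"hand":1,"tx":0.16,"ty":-0.2,"tz":0,"wx":0,"wy":0,"wz":0}
    - {"hand":1,"tx":0.16,"ty":-0.2,"tz":0,"wx":0,"wy":0,"wz":0}
    - {"hand":1,"tx":0.16,"ty":-0.2,"tz":0,"wx":0,"wy":0,"wz":0}
    - {"hand":1,"tx":0.16,"ty":-0.2,"tz":0,"wx":0,"wy":0,"wz":0}
    - {"hand":1,"tx":0.16,"ty":-0.2,"tz":0,"wx":0,"wy":0,"wz":0}
    - {"hand":1,"tx":0.16,"ty":-0.2,"tz":0,"wx":0,"wy":0,"wz":0}
    - {"hand":1,"tx":0.15,"ty":-0.2,"tz":0,"wx":0,"wy":0,"wz":0}
    - {"hand":1,"tx":0,"ty":-0.1,"tz":0,"wx":0,"wy":0,"wz":0}
    - {"hand":1,"tx":0,"ty":0,"tz":0,"wx":0,"wy":0,"wz":0}
    - {"hand":1,"tx":0,"ty":0,"tz":0,"wx":0,"wy":0,"wz":0}

```text
time: 5.2
tool_pos: [553.0, -199.4, 27.4]
tcp_rot: [3.141, -0.003, 0.223]
contact_force: [3.2, 1.0, 6.3]
grip_width: 15.8
```

Run:
```python
from plant import *
from h import *
print(get_obs()["tool_pos"])
m=camera_model("top"); im=capture("top"); cv2.imwrite("pics/t2.png",im[...,::-1])
H=hsv(im)
mb=(H[...,0]>100)&(H[...,0]<125)&(H[...,1]>120)&(H[...,2]>60)
b=max(blobs(mb),key=lambda b:b[1][4]); c=np.argwhere(b[2])[:,::-1]
r=cv2.minAreaRect(cast(m,c,18)[:,:2].astype(np.float32)); print("tray",r,cv2.boxPoints(r))
n=np.array([np.cos(.22),np.sin(.22)]);d=np.array([-n[1],n[0]]);p=np.array(r[0]);print(p@n,p@d)
cv2.imwrite("pics/t2c.png",cv2.resize(im[205:345,210:430,::-1],None,fx=3.6,fy=3.6,interpolation=cv2.INTER_CUBIC))
```

```text
[ 553.04887176 -199.4411073    27.42620594]
tray ((533.6806030273438, -112.17581176757812), (108.99449920654297, 109.40103912353516), 11.873165130615234) [[ 469.0949   -69.85817]
 [ 491.6037  -176.91862]
 [ 598.2663  -154.49345]
 [ 575.7575   -47.433  ]]
496.3374541307751 -225.9370054247979
```

View pics/t2c.png

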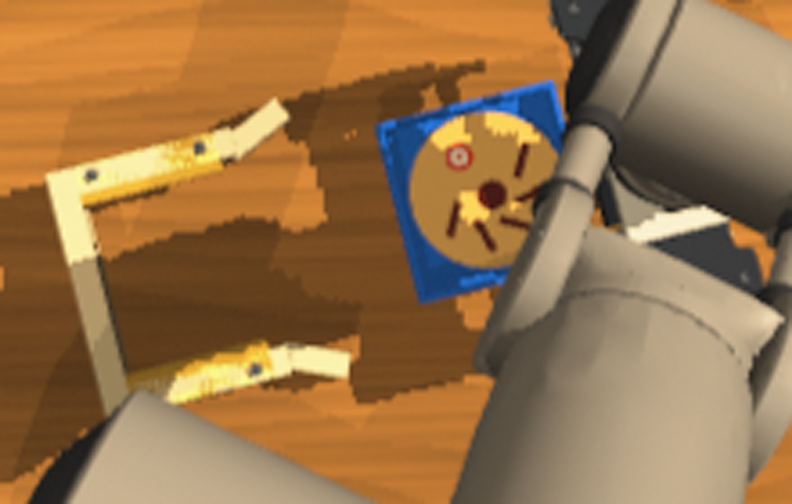

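The tray is lined up to about 1 mm, with its front edge at (378,127)–(422,300) in the crop, parallel to the stop. I advance into the guides.

drive_tool:
  deltas:
    - {"hand":1,"tx":-0.03,"ty":-0.1,"tz":-0.02,"wx":0,"wy":0,"wz":0}
    - {"hand":1,"tx":0,"ty":-0.2,"tz":0,"wx":0,"wy":0,"wz":0}
    - {"hand":1,"tx":0,"ty":-0.2,"tz":0,"wx":0,"wy":0,"wz":0}
    - {"hand":1,"tx":0,"ty":-0.2,"tz":0,"wx":0,"wy":0,"wz":0}
    - {"hand":1,"tx":0,"ty":-0.2,"tz":0,"wx":0,"wy":0,"wz":0}
    - {"hand":1,"tx":0,"ty":-0.2,"tz":0,"wx":0,"wy":0,"wz":0}
    - {"hand":1,"tx":0,"ty":-0.2,"tz":0,"wx":0,"wy":0,"wz":0}
    - {"hand":1,"tx":0,"ty":-0.2,"tz":0,"wx":0,"wy":0,"wz":0}
    - {"hand":1,"tx":0,"ty":-0.2,"tz":0,"wx":0,"wy":0,"wz":0}
    - {"hand":1,"tx":0,"ty":-0.1,"tz":0,"wx":0,"wy":0,"wz":0}
    - {"hand":1,"tx":0,"ty":-0.1,"tz":0,"wx":0,"wy":0,"wz":0}

```text
time: 6.17
tool_pos: [533.8, -126.0, 27.5]
tcp_rot: [3.142, 0.0, 0.223]
contact_force: [0.6, -2.9, 1.0]
grip_width: 15.7
```

```bash
cat > tl.py <<'E'
from plant import *
from h import *
import sys
o=get_obs(); k=sys.argv[1]
n=np.array([np.cos(.22),np.sin(.22)]);d=np.array([-n[1],n[0]])
print(o["time"],o["tool_pos"],o["contact_force"],o["moment"], "tcp n,d",o["tool_pos"][:2]@n,o["tool_pos"][:2]@d)
im=capture("top"); cv2.imwrite(f"pics/t{k}.png",cv2.resize(im[205:345,210:430,::-1],None,fx=3.6,fy=3.6,interpolation=cv2.INTER_CUBIC))
E
python3 tl.py 3
```

```text
6.1667 [ 533.77313056 -126.03932252   27.49213231] [ 0.60282039 -2.87088143  1.0377173 ] [-0.59564747 -0.34883722 -0.00691572] tcp n,d 493.4023227837637 -239.48656245859718
```

View pics/t3.png

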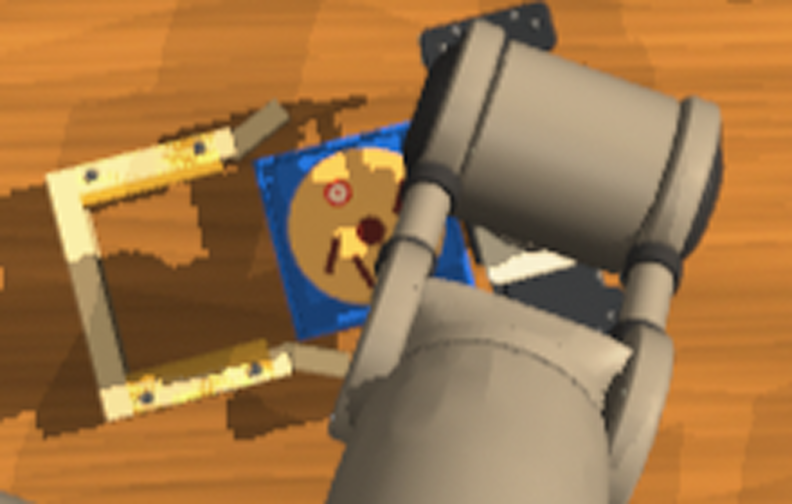

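Run:
```python
from plant import *
from h import *
m=camera_model("top")
n=np.array([np.cos(.222),np.sin(.222)]);d=np.array([-n[1],n[0]])
f=lambda q,z:[(round(float(p[:2]@n),1),round(float(p[:2]@d),1)) for p in cast(m,[(210+x/3.6-.36,205+y/3.6-.36) for x,y in q],z)]
print("tray front corners",f([(256,160),(300,340)],18))
print("screws",f([(91,175),(199,148),(147,397),(255,368)],34))
print("outer back",f([(47,178),(107,420)],34), "lips inner", f([(90,207),(235,170),(150,372),(268,342)],34))
```

```text
tray front corners [(547.7, -99.2), (437.9, -98.4)]
screws [(561.8, -3.8), (561.6, -69.0), (428.1, -4.5), (428.8, -69.5)]
outer back [(566.5, 21.5), (421.0, 21.2)] lips inner [(543.8, 1.2), (543.9, -86.3), (441.7, -9.7), (441.6, -80.5)]
```

drive_tool:
  deltas:
    - {"hand":1,"tx":0.03,"ty":-0.1,"tz":0,"wx":0,"wy":0,"wz":0}
    - {"hand":1,"tx":0,"ty":-0.15,"tz":0,"wx":0,"wy":0,"wz":0}
    - {"hand":1,"tx":0,"ty":-0.15,"tz":0,"wx":0,"wy":0,"wz":0}
    - {"hand":1,"tx":0,"ty":-0.15,"tz":0,"wx":0,"wy":0,"wz":0}
    - {"hand":1,"tx":0,"ty":-0.15,"tz":0,"wx":0,"wy":0,"wz":0}
    - {"hand":1,"tx":0,"ty":-0.15,"tz":0,"wx":0,"wy":0,"wz":0}
    - {"hand":1,"tx":0,"ty":-0.15,"tz":0,"wx":0,"wy":0,"wz":0}

```text
time: 6.8
tool_pos: [526.1, -86.8, 27.5]
tcp_rot: [3.142, 0.0, 0.223]
contact_force: [0.7, -3.1, 1.2]
grip_width: 15.7
```

Run:
```python
from plant import *
o=get_obs();print(o["contact_force"],o["moment"],o["tool_pos"])
```

```text
[ 0.72263773 -3.06095487  1.21531369] [-0.61761997 -0.26908761 -0.02038426] [526.08275195 -86.77730275  27.49877774]
```

drive_tool:
  deltas:
    - {"hand":1,"tx":0,"ty":-0.15,"tz":0,"wx":0,"wy":0,"wz":0}
    - {"hand":1,"tx":0,"ty":-0.15,"tz":0,"wx":0,"wy":0,"wz":0}
    - {"hand":1,"tx":0,"ty":-0.15,"tz":0,"wx":0,"wy":0,"wz":0}
    - {"hand":1,"tx":0,"ty":-0.15,"tz":0,"wx":0,"wy":0,"wz":0}
    - {"hand":1,"tx":0,"ty":-0.15,"tz":0,"wx":0,"wy":0,"wz":0}
    - {"hand":1,"tx":0,"ty":-0.15,"tz":0,"wx":0,"wy":0,"wz":0}
    - {"hand":1,"tx":0,"ty":-0.15,"tz":0,"wx":0,"wy":0,"wz":0}
    - {"hand":1,"tx":0,"ty":-0.15,"tz":0,"wx":0,"wy":0,"wz":0}
    - {"hand":1,"tx":0,"ty":-0.1,"tz":0,"wx":0,"wy":0,"wz":0}
    - {"hand":1,"tx":0,"ty":0,"tz":0,"wx":0,"wy":0,"wz":0}

```text
time: 7.63
tool_pos: [514.4, -35.5, 27.4]
tcp_rot: [-3.141, 0.0, 0.223]
contact_force: [1.5, 2.9, 1.0]
grip_width: 16.3
```

```bash
python3 tl.py 4
```

```text
7.6333 [514.41080505 -35.47291184  27.42134449] [1.46794824 2.86872177 0.97876624] [ 0.45634156 -0.3737634  -0.02784454] tcp n,d 494.2709523733286 -146.87760027618648
```

View pics/t4.png

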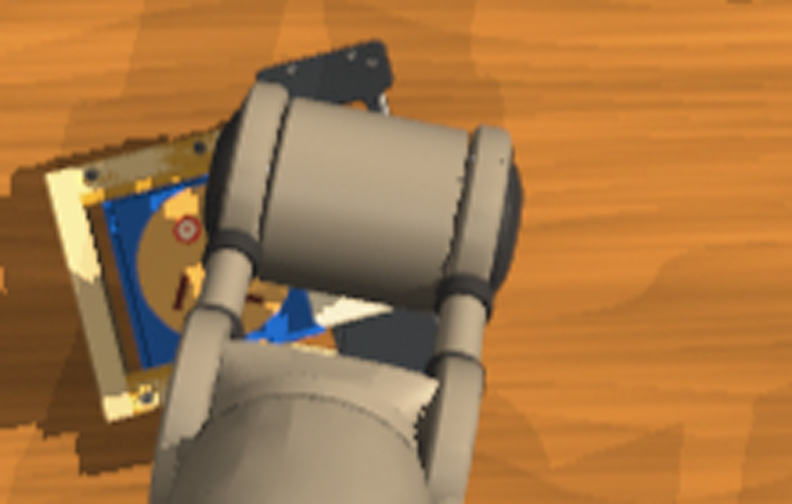

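drive_tool:
  deltas:
    - {"hand":1,"tx":0,"ty":-0.06,"tz":0,"wx":0,"wy":0,"wz":0}
    - {"hand":1,"tx":0,"ty":-0.06,"tz":0,"wx":0,"wy":0,"wz":0}
    - {"hand":1,"tx":0,"ty":-0.06,"tz":0,"wx":0,"wy":0,"wz":0}
    - {"hand":1,"tx":0,"ty":-0.04,"tz":0,"wx":0,"wy":0,"wz":0}
    - {"hand":1,"tx":0,"ty":0,"tz":0,"wx":0,"wy":0,"wz":0}

```text
time: 8.1
tool_pos: [512.8, -28.0, 27.5]
tcp_rot: [3.142, 0.0, 0.223]
contact_force: [0.7, -1.2, 1.5]
grip_width: 15.7
```

drive_tool:
  deltas:
    - {"hand":1,"tx":0,"ty":-0.04,"tz":0,"wx":0,"wy":0,"wz":0}
    - {"hand":1,"tx":0,"ty":-0.02,"tz":0,"wx":0,"wy":0,"wz":0}
    - {"hand":1,"tx":0,"ty":0,"tz":0,"wx":0,"wy":0,"wz":0}

```text
time: 8.35
tool_pos: [512.6, -25.9, 27.5]
tcp_rot: [3.141, -0.0, 0.223]
contact_force: [2.5, -3.4, -0.2]
grip_width: 15.7
```

drive_tool:
  deltas:
    - {"hand":1,"tx":0,"ty":-0.03,"tz":0,"wx":0,"wy":0,"wz":0}
    - {"hand":1,"tx":0,"ty":-0.03,"tz":0,"wx":0,"wy":0,"wz":0}
    - {"hand":1,"tx":0,"ty":0,"tz":0,"wx":0,"wy":0,"wz":0}

```text
time: 8.6
tool_pos: [512.7, -25.7, 27.8]
tcp_rot: [3.138, -0.001, 0.223]
contact_force: [1.3, -15.5, 1.3]
grip_width: 15.8
```

drive_tool:
  deltas:
    - {"hand":1,"tx":0,"ty":-0.03,"tz":0,"wx":0,"wy":0,"wz":0}
    - {"hand":1,"tx":0,"ty":0,"tz":0,"wx":0,"wy":0,"wz":0}

```text
time: 8.77
tool_pos: [512.7, -25.7, 28.0]
tcp_rot: [3.136, -0.001, 0.224]
contact_force: [0.8, -21.4, 1.9]
grip_width: 15.9
```

```bash
python3 tl.py 5
```

```text
8.7667 [512.70497993 -25.66982992  28.02927151] [  0.76527038 -21.38820242   1.94957185] [-3.34473427 -0.17053725  0.05792394] tcp n,d 494.74556486180444 -136.9385360675733
```

View pics/t5.png

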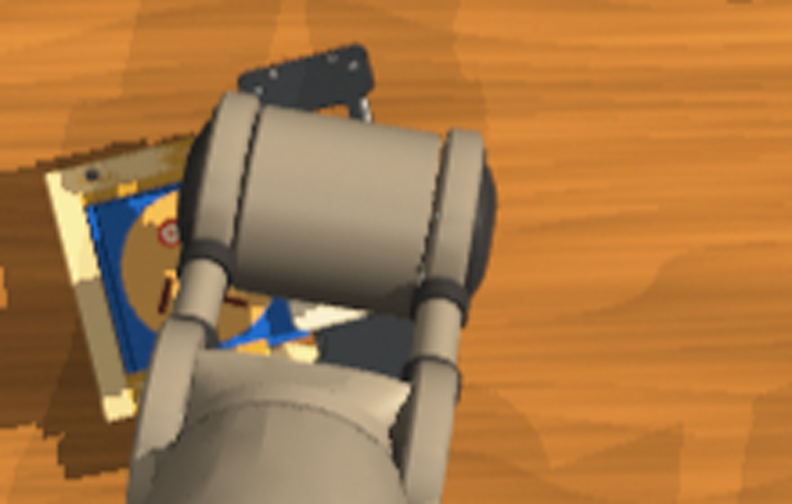

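The tray is flat against the stop; the force rose to 21 N with no further motion. I relieve, release and rise.

drive_tool:
  deltas:
    - {"hand":1,"tx":0,"ty":0.06,"tz":0,"wx":0,"wy":0,"wz":0}
    - {"hand":0.2,"tx":0,"ty":0,"tz":0,"wx":0,"wy":0,"wz":0}
    - {"hand":0.2,"tx":0,"ty":0,"tz":0,"wx":0,"wy":0,"wz":0}
    - {"hand":0.2,"tx":0,"ty":0,"tz":0,"wx":0,"wy":0,"wz":0}
    - {"hand":0.2,"tx":0,"ty":0,"tz":-0.2,"wx":0,"wy":0,"wz":0}
    - {"hand":0.2,"tx":0,"ty":0,"tz":-0.5,"wx":0,"wy":0,"wz":0}
    - {"hand":0.2,"tx":0,"ty":0,"tz":-0.7,"wx":0,"wy":0,"wz":0}
    - {"hand":0.2,"tx":0,"ty":0,"tz":-0.7,"wx":0,"wy":0,"wz":0}
    - {"hand":0.2,"tx":0,"ty":0,"tz":-0.7,"wx":0,"wy":0,"wz":0}
    - {"hand":0.2,"tx":0,"ty":0,"tz":-0.7,"wx":0,"wy":0,"wz":0}
    - {"hand":0.2,"tx":0,"ty":0,"tz":-0.6,"wx":0,"wy":0,"wz":0}
    - {"hand":0.2,"tx":0,"ty":0,"tz":-0.3,"wx":0,"wy":0,"wz":0}

```text
time: 9.82
tool_pos: [512.9, -24.2, 207.4]
tcp_rot: [3.14, -0.004, 0.223]
contact_force: [-0.1, 0.5, -0.4]
grip_width: 36.9
```

```bash
python3 tl.py 6
python3 - <<'E'
from plant import *
from h import *
m=camera_model("wrist"); im=capture("wrist"); cv2.imwrite("pics/w2.png",im[...,::-1]); np.save("w2m.npy",m,allow_pickle=True)
E
```

```text
9.8167 [512.86535934 -24.238729   207.35345052] [-0.10133123  0.51187227 -0.35262768] [-0.02765079 -0.10918229  0.01080118] tcp n,d 495.2143873380777 -135.5769278679273
```

View pics/w2.png

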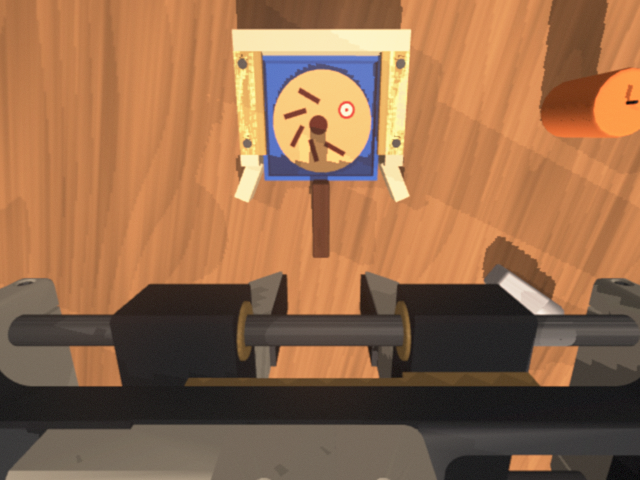

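View pics/t6.png

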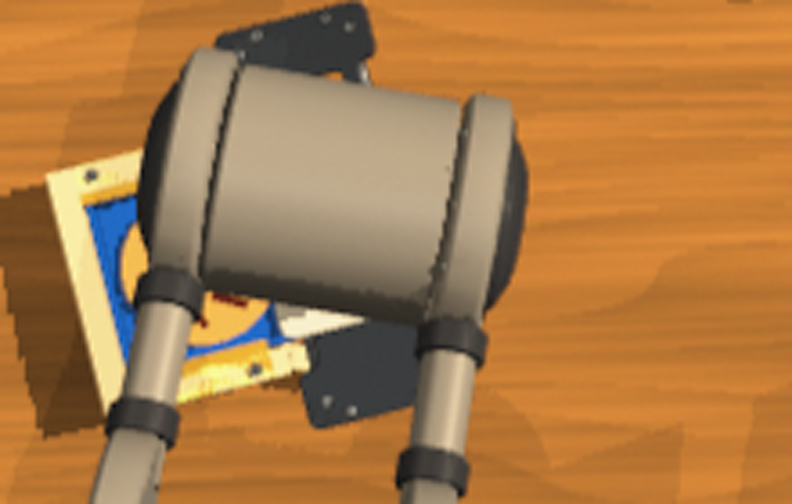

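drive_tool:
  deltas:
    - {"hand":-0.3,"tx":0.15,"ty":-0.25,"tz":0,"wx":0,"wy":0,"wz":0}
    - {"hand":-0.3,"tx":0.33,"ty":-0.6,"tz":0,"wx":0,"wy":0,"wz":0}
    - {"hand":-0.3,"tx":0.33,"ty":-0.6,"tz":0,"wx":0,"wy":0,"wz":0}
    - {"hand":-0.3,"tx":0.33,"ty":-0.6,"tz":0,"wx":0,"wy":0,"wz":0}
    - {"hand":-0.3,"tx":0.33,"ty":-0.6,"tz":0,"wx":0,"wy":0,"wz":0}
    - {"hand":-0.3,"tx":0.33,"ty":-0.6,"tz":0,"wx":0,"wy":0,"wz":0}
    - {"hand":-0.3,"tx":0.33,"ty":-0.6,"tz":0,"wx":0,"wy":0,"wz":0}
    - {"hand":-0.3,"tx":0.33,"ty":-0.6,"tz":0,"wx":0,"wy":0,"wz":0}
    - {"hand":-0.3,"tx":0.33,"ty":-0.6,"tz":0,"wx":0,"wy":0,"wz":0}
    - {"hand":-0.3,"tx":0.33,"ty":-0.6,"tz":0,"wx":0,"wy":0,"wz":0}
    - {"hand":-0.3,"tx":0.33,"ty":-0.6,"tz":0,"wx":0,"wy":0,"wz":0}
    - {"hand":-0.3,"tx":0.2,"ty":-0.35,"tz":0,"wx":0,"wy":0,"wz":0}
    - {"hand":-0.3,"tx":0,"ty":0,"tz":0,"wx":0,"wy":0,"wz":0}
    - {"hand":-0.3,"tx":0,"ty":0,"tz":0,"wx":0,"wy":0,"wz":0}

```text
time: 11.08
tool_pos: [595.0, 266.2, 201.2]
tcp_rot: [3.141, 0.004, 0.225]
contact_force: [0.9, -0.0, -0.4]
grip_width: 59.8
```

```bash
python3 tl.py 7
python3 - <<'E'
from plant import *
from h import *
m0=np.load("w2m.npy",allow_pickle=True).item()
print("ring w2",cast(m0,(347,109.5),8))
m=camera_model("wrist"); im=capture("wrist"); cv2.imwrite("pics/w3.png",im[...,::-1]); np.save("w3m.npy",m,allow_pickle=True)
E
```

```text
11.0833 [595.01716713 266.23924034 201.1612485 ] [ 0.85317041 -0.00772804 -0.35300414] [-0.04180347 -0.11125357  0.00224137] tcp n,d 638.777024780427 129.97182344745477
ring w2 [[514.98913973  77.85671202   8.        ]]
```

View pics/w3.png

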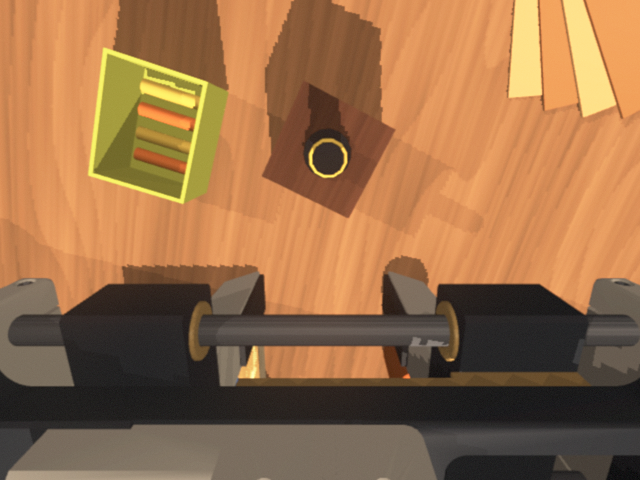

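View pics/t7.png

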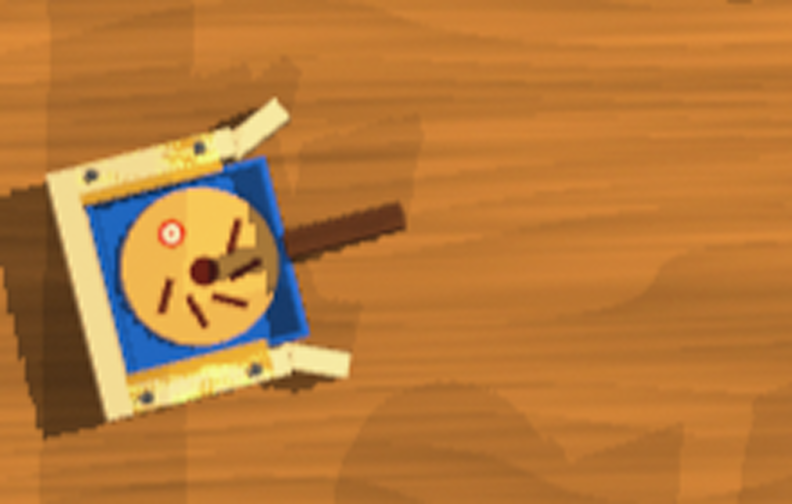

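Both pictures show the tray home under the lips, its front against the stop, the ring at top-crop (172,234), and the gauge cap at wrist (328,157).

Run:
```python
from plant import *
from h import *
m=camera_model("top")
n=np.array([np.cos(.222),np.sin(.222)]);d=np.array([-n[1],n[0]])
C=lambda q,z:cast(m,[(210+x/3.6-.36,205+y/3.6-.36) for x,y in q],z)
f=lambda q,z:[(round(float(p[:2]@n),1),round(float(p[:2]@d),1)) for p in C(q,z)]
print("back corners",f([(268,158),(308,337)],18),"front",f([(85,207),(128,373)],18),"stop",f([(83,207),(130,392)],34),f([(47,178),(107,420)],34))
print("ring",C([(172,234)],8),"hide ctr",C([(200,266)],8))
w=np.load("w3m.npy",allow_pickle=True).item()
im=cv2.imread("pics/w3.png")[...,::-1].copy();H=hsv(im)
ym=(H[...,0]>20)&(H[...,0]<35)&(H[...,1]>150)&(H[...,2]>150)
for b in blobs(ym,30):
    if 290<b[0][0]<360 and 120<b[0][1]<200:
        e=cv2.minEnclosingCircle(np.argwhere(b[2])[:,::-1].astype(np.float32));print(e,cast(w,e[0],132),cast(w,e[0],138),e[1]*2/w["fx"])
o=get_obs();print(o["tool_pos"],o["tcp_rot"])
R,_=cv2.Rodrigues(w["rvec"]);print("camC",-R.T@w["tvec"],R[2])
print("stand ctr",cast(w,[(305,82),(395,130),(349,217),(263,175)],66))
```

```text
back corners [(547.0, -106.4), (438.4, -103.4)] front [(545.6, 5.8), (444.2, 4.6)] stop [(544.8, 5.2), (433.4, 4.4)] [(566.5, 21.5), (421.0, 21.2)]
ring [[513.77349226  75.46578072   8.        ]] hide ctr [[494.23217428  59.19255435   8.        ]]
((327.5, 158.5), 19.300357818603516) [[583.72837289 326.60417917 132.        ]] [[583.59082468 326.95493455 138.        ]] 0.11335744795690528
[595.40530481 264.61536793 202.23159533] [3.14103110e+00 2.61754566e-03 2.22442087e-01]
camC [578.83365346 339.08597854 345.51289373] [ 0.05975065 -0.2742378  -0.95980388]
stand ctr [[555.96780828 374.02966218  66.        ]
 [631.92464907 355.73353285  66.        ]
 [613.6978263  279.86826247  66.        ]
 [537.03348225 298.34801569  66.        ]]
```

drive_tool:
  deltas:
    - {"hand":-0.3,"tx":0.06,"ty":-0.2,"tz":0,"wx":0,"wy":0,"wz":0}
    - {"hand":-0.3,"tx":0,"ty":-0.4,"tz":0,"wx":0,"wy":0,"wz":0}
    - {"hand":-0.3,"tx":0,"ty":-0.4,"tz":0,"wx":0,"wy":0,"wz":0}
    - {"hand":-0.3,"tx":0,"ty":-0.35,"tz":0,"wx":0,"wy":0,"wz":0}
    - {"hand":-0.3,"tx":0,"ty":-0.2,"tz":0,"wx":0,"wy":0,"wz":0}
    - {"hand":-0.3,"tx":0,"ty":0,"tz":0.2,"wx":0,"wy":0,"wz":0}
    - {"hand":-0.3,"tx":0,"ty":0,"tz":0.4,"wx":0,"wy":0,"wz":0}
    - {"hand":-0.3,"tx":0,"ty":0,"tz":0.4,"wx":0,"wy":0,"wz":0}
    - {"hand":-0.3,"tx":0,"ty":0,"tz":0.4,"wx":0,"wy":0,"wz":0}
    - {"hand":-0.3,"tx":0,"ty":0,"tz":0.4,"wx":0,"wy":0,"wz":0}
    - {"hand":-0.3,"tx":0,"ty":0,"tz":0.4,"wx":0,"wy":0,"wz":0}
    - {"hand":-0.3,"tx":0,"ty":0,"tz":0.25,"wx":0,"wy":0,"wz":0}
    - {"hand":-0.3,"tx":0,"ty":0,"tz":0.15,"wx":0,"wy":0,"wz":0}
    - {"hand":-0.3,"tx":0,"ty":0,"tz":0,"wx":0,"wy":0,"wz":0}
    - {"hand":-0.3,"tx":0,"ty":0,"tz":0,"wx":0,"wy":0,"wz":0}

```text
time: 12.43
tool_pos: [585.1, 326.1, 99.7]
tcp_rot: [3.141, -0.0, 0.223]
contact_force: [0.1, -0.4, 1.9]
grip_width: 59.6
```

drive_tool:
  deltas:
    - {"hand":1,"tx":0,"ty":0,"tz":0,"wx":0,"wy":0,"wz":0}
    - {"hand":1,"tx":0,"ty":0,"tz":0,"wx":0,"wy":0,"wz":0}
    - {"hand":1,"tx":0,"ty":0,"tz":0,"wx":0,"wy":0,"wz":0}
    - {"hand":1,"tx":0,"ty":0,"tz":0,"wx":0,"wy":0,"wz":0}
    - {"hand":1,"tx":0,"ty":0,"tz":0,"wx":0,"wy":0,"wz":0}
    - {"hand":1,"tx":0,"ty":0,"tz":0,"wx":0,"wy":0,"wz":0}
    - {"hand":1,"tx":0,"ty":0,"tz":-0.05,"wx":0,"wy":0,"wz":0}
    - {"hand":1,"tx":0,"ty":0,"tz":-0.15,"wx":0,"wy":0,"wz":0}
    - {"hand":1,"tx":0,"ty":0,"tz":-0.25,"wx":0,"wy":0,"wz":0}
    - {"hand":1,"tx":0,"ty":0,"tz":-0.3,"wx":0,"wy":0,"wz":0}
    - {"hand":1,"tx":0,"ty":0,"tz":-0.4,"wx":0,"wy":0,"wz":0}
    - {"hand":1,"tx":0,"ty":0,"tz":-0.4,"wx":0,"wy":0,"wz":0}
    - {"hand":1,"tx":0,"ty":0,"tz":-0.4,"wx":0,"wy":0,"wz":0}
    - {"hand":1,"tx":0,"ty":0,"tz":-0.25,"wx":0,"wy":0,"wz":0}
    - {"hand":1,"tx":0,"ty":0,"tz":-0.1,"wx":0,"wy":0,"wz":0}
    - {"hand":1,"tx":0,"ty":0,"tz":0,"wx":0,"wy":0,"wz":0}
    - {"hand":1,"tx":0,"ty":0,"tz":0,"wx":0,"wy":0,"wz":0}

```text
time: 13.85
tool_pos: [584.6, 326.0, 191.2]
tcp_rot: [3.141, 0.001, 0.223]
contact_force: [-0.3, 0.4, -2.2]
grip_width: 24.0
```

Run:
```python
from plant import *
from h import *
o=get_obs();print(o["tool_pos"],o["tcp_rot"],o["contact_force"],o["grip_width"])
for k in("wrist","scene"):
    im=capture(k); cv2.imwrite(f"pics/{k}8.png",im[...,::-1])
    if k=="scene": cv2.imwrite("pics/s8c.png",cv2.resize(im[120:330,430:560,::-1],None,fx=2.8,fy=2.8))
```

```text
[584.62279494 325.99972322 191.17308846] [3.14139964e+00 5.24983471e-04 2.22525761e-01] [-0.33049918  0.35701288 -2.24475252] 23.957310885059915
```

View pics/wrist8.png

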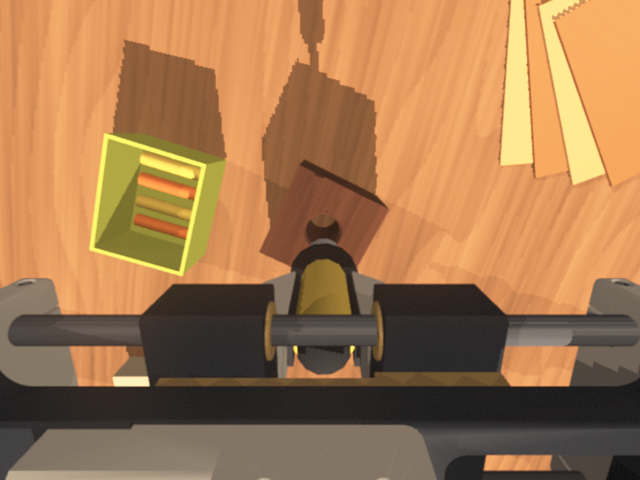

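View pics/s8c.png

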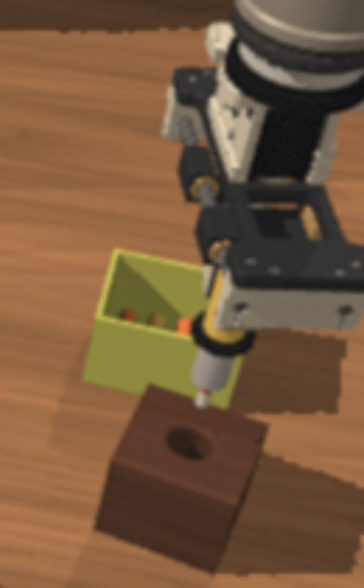

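The gauge is out of the stand and upright, tip at scene-crop (203,400), with the gripper opening at 24 mm. I carry it over the ring.

drive_tool:
  deltas:
    - {"hand":1,"tx":-0.1,"ty":0.2,"tz":0,"wx":0,"wy":0,"wz":0}
    - {"hand":1,"tx":-0.25,"ty":0.45,"tz":0,"wx":0,"wy":0,"wz":0}
    - {"hand":1,"tx":-0.27,"ty":0.5,"tz":0,"wx":0,"wy":0,"wz":0}
    - {"hand":1,"tx":-0.27,"ty":0.5,"tz":0,"wx":0,"wy":0,"wz":0}
    - {"hand":1,"tx":-0.27,"ty":0.5,"tz":0,"wx":0,"wy":0,"wz":0}
    - {"hand":1,"tx":-0.27,"ty":0.5,"tz":0,"wx":0,"wy":0,"wz":0}
    - {"hand":1,"tx":-0.27,"ty":0.5,"tz":0,"wx":0,"wy":0,"wz":0}
    - {"hand":1,"tx":-0.27,"ty":0.5,"tz":0,"wx":0,"wy":0,"wz":0}
    - {"hand":1,"tx":-0.27,"ty":0.5,"tz":0,"wx":0,"wy":0,"wz":0}
    - {"hand":1,"tx":-0.27,"ty":0.5,"tz":0,"wx":0,"wy":0,"wz":0}
    - {"hand":1,"tx":-0.27,"ty":0.5,"tz":0,"wx":0,"wy":0,"wz":0}
    - {"hand":1,"tx":-0.21,"ty":0.35,"tz":0,"wx":0,"wy":0,"wz":0}
    - {"hand":1,"tx":-0.1,"ty":0.19,"tz":0,"wx":0,"wy":0,"wz":0}
    - {"hand":1,"tx":0,"ty":0,"tz":0.25,"wx":0,"wy":0,"wz":0}
    - {"hand":1,"tx":0,"ty":0,"tz":0.4,"wx":0,"wy":0,"wz":0}
    - {"hand":1,"tx":0,"ty":0,"tz":0.4,"wx":0,"wy":0,"wz":0}
    - {"hand":1,"tx":0,"ty":0,"tz":0.4,"wx":0,"wy":0,"wz":0}
    - {"hand":1,"tx":0,"ty":0,"tz":0.25,"wx":0,"wy":0,"wz":0}
    - {"hand":1,"tx":0,"ty":0,"tz":0,"wx":0,"wy":0,"wz":0}
    - {"hand":1,"tx":0,"ty":0,"tz":0,"wx":0,"wy":0,"wz":0}

```text
time: 15.62
tool_pos: [514.3, 77.3, 122.9]
tcp_rot: [-3.141, 0.001, 0.223]
contact_force: [0.7, 0.1, -0.7]
grip_width: 23.6
```

```bash
cat > look.py <<'E'
from plant import *
from h import *
import sys
k=sys.argv[1]
o=get_obs();print(o["time"],o["tool_pos"],o["tcp_rot"],o["contact_force"],o["grip_width"])
mw=camera_model("wrist");a=capture("wrist");s=capture("scene")
cv2.imwrite(f"pics/{k}w.png",a[...,::-1]);cv2.imwrite(f"pics/{k}s.png",s[...,::-1])
np.save(f"{k}m.npy",mw,allow_pickle=True)
A=cv2.resize(a[190:300,270:380,::-1],None,fx=5.4,fy=5.4,interpolation=cv2.INTER_CUBIC)
B=cv2.resize(s[160:280,310:430,::-1],None,fx=4.9,fy=4.9,interpolation=cv2.INTER_CUBIC)
cv2.imwrite(f"pics/{k}a.png",A);cv2.imwrite(f"pics/{k}b.png",B)
E
python3 look.py p1
```

```text
15.6167 [514.34528009  77.31890365 122.90341736] [-3.14125930e+00  1.29677543e-03  2.23128738e-01] [ 0.70515691  0.05498573 -0.73971816] 23.62954599037812
```

View pics/p1w.png

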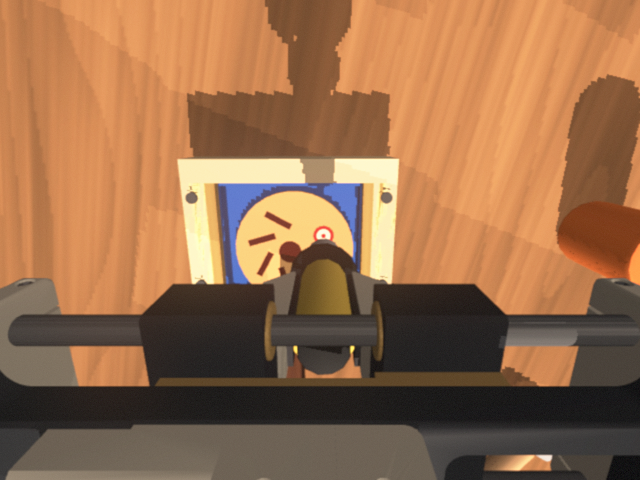

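View pics/p1b.png

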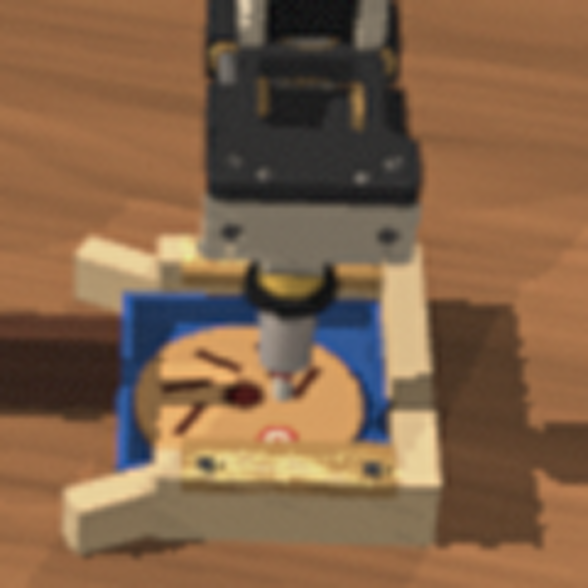

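Run:
```python
from plant import *
from h import *
w=np.load("p1m.npy",allow_pickle=True).item()
a=cv2.imread("pics/p1w.png")[...,::-1].copy();H=hsv(a)
rm=((H[...,0]<8)|(H[...,0]>170))&(H[...,1]>130)&(H[...,2]>180)
ys,xs=np.nonzero(rm[222:246,308:340]);print("ring px",xs.min()+308,xs.max()+308,ys.min()+222,ys.max()+222)
print("ring wrist",cast(w,(323.3,234.5),8))
s=camera_model("scene")
px=lambda x,y:(310+x/4.9-.4,160+y/4.9-.4)
for z in (30,32,34,36): print(z,cast(s,px(283,398),z))
print("ring scene",cast(s,px(278,438),8), "barrel end",cast(s,px(284,368),53))
print("proj of TCP axis tip at z33", proj(s,[514.3,77.3,33]),px(283,398), "wrist",proj(w,[514.3,77.3,33]),proj(w,[514.3,77.3,8]))
for z in (92,): print("collar ctr scene", cast(s,px(291,290),92))
```

```text
ring px 314 332 226 240
ring wrist [[514.08933865  78.2257917    8.        ]]
30 [[509.62751871  78.19055106  30.        ]]
32 [[511.79291659  78.51981967  32.        ]]
34 [[513.95831448  78.84908828  34.        ]]
36 [[516.12371236  79.17835689  36.        ]]
ring scene [[510.11397839  77.5352248    8.        ]] barrel end [[517.12639329  78.76312187  53.        ]]
proj of TCP axis tip at z33 [[366.52033607 241.16788085]] (367.35510204081635, 240.82448979591837) wrist [[323.27899271 245.362003  ]] [[323.30106407 235.6524866 ]]
collar ctr scene [[514.9543872  78.7206705  92.       ]]
```

View pics/p1a.png

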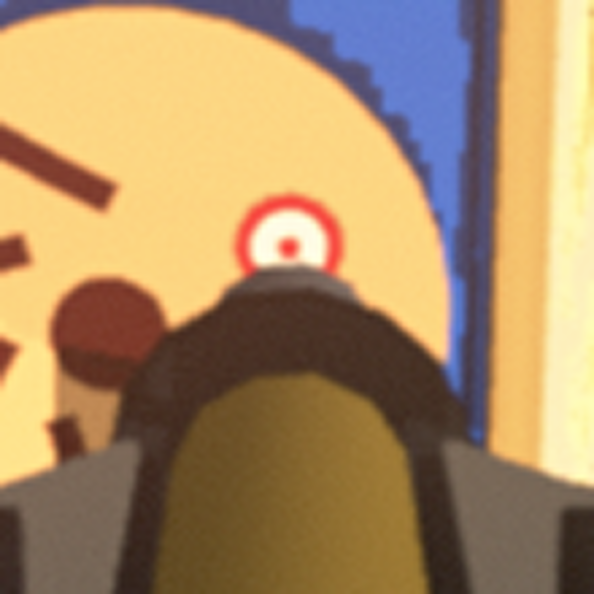

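The ring centre is at wrist pixel (323.1,235.3) and the tool axis at ring height projects to (323.3,235.7), so they agree within 1 mm. The plunger is free in the scene crop at (283,390). I lower in steps.

drive_tool:
  deltas:
    - {"hand":1,"tx":0,"ty":0,"tz":0.1,"wx":0,"wy":0,"wz":0}
    - {"hand":1,"tx":0,"ty":0,"tz":0.15,"wx":0,"wy":0,"wz":0}
    - {"hand":1,"tx":0,"ty":0,"tz":0.15,"wx":0,"wy":0,"wz":0}
    - {"hand":1,"tx":0,"ty":0,"tz":0.1,"wx":0,"wy":0,"wz":0}
    - {"hand":1,"tx":0,"ty":0,"tz":0.08,"wx":0,"wy":0,"wz":0}
    - {"hand":1,"tx":0,"ty":0,"tz":0.02,"wx":0,"wy":0,"wz":0}
    - {"hand":1,"tx":0,"ty":0,"tz":0,"wx":0,"wy":0,"wz":0}
    - {"hand":1,"tx":0,"ty":0,"tz":0,"wx":0,"wy":0,"wz":0}
    - {"hand":1,"tx":0,"ty":0,"tz":0,"wx":0,"wy":0,"wz":0}

```text
time: 16.47
tool_pos: [514.7, 76.8, 99.7]
tcp_rot: [3.141, -0.0, 0.223]
contact_force: [-0.1, 0.2, -0.2]
grip_width: 23.4
```

```bash
python3 look.py p2
```

```text
16.4667 [514.70303527  76.79469467  99.67507601] [ 3.14142029e+00 -3.85855040e-04  2.22515573e-01] [-0.06069381  0.17062203 -0.17869286] 23.40509641109848
```

View pics/p2b.png

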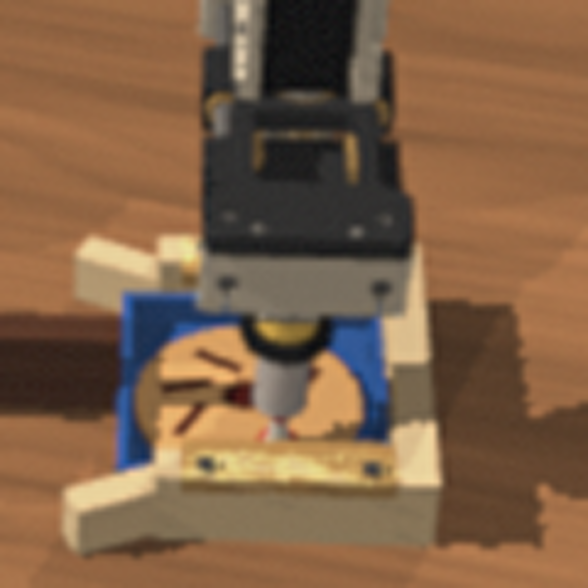

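View pics/p2a.png

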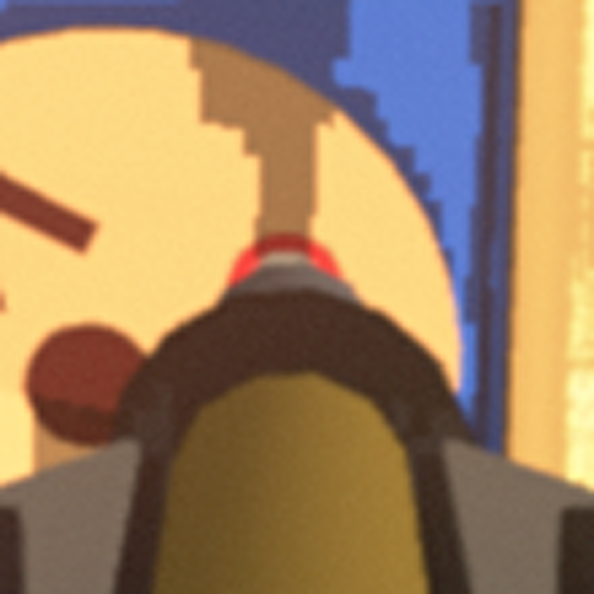

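drive_tool:
  deltas:
    - {"hand":1,"tx":0,"ty":0,"tz":0.06,"wx":0,"wy":0,"wz":0}
    - {"hand":1,"tx":0,"ty":0,"tz":0.06,"wx":0,"wy":0,"wz":0}
    - {"hand":1,"tx":0,"ty":0,"tz":0,"wx":0,"wy":0,"wz":0}
    - {"hand":1,"tx":0,"ty":0,"tz":0,"wx":0,"wy":0,"wz":0}
    - {"hand":1,"tx":0,"ty":0,"tz":0,"wx":0,"wy":0,"wz":0}

```text
time: 16.98
tool_pos: [514.7, 76.8, 94.8]
tcp_rot: [3.141, -0.0, 0.223]
contact_force: [1.1, -0.0, 1.0]
grip_width: 23.4
```

drive_tool:
  deltas:
    - {"hand":1,"tx":0,"ty":0,"tz":0,"wx":0,"wy":0,"wz":0}

```text
time: 17.07
tool_pos: [514.8, 76.8, 94.9]
tcp_rot: [3.141, -0.001, 0.223]
contact_force: [0.4, 0.2, -0.2]
grip_width: 23.5
```

drive_tool:
  deltas:
    - {"hand":1,"tx":0,"ty":0,"tz":0.06,"wx":0,"wy":0,"wz":0}
    - {"hand":1,"tx":0,"ty":0,"tz":0.03,"wx":0,"wy":0,"wz":0}
    - {"hand":1,"tx":0,"ty":0,"tz":0,"wx":0,"wy":0,"wz":0}
    - {"hand":1,"tx":0,"ty":0,"tz":0,"wx":0,"wy":0,"wz":0}
    - {"hand":1,"tx":0,"ty":0,"tz":0,"wx":0,"wy":0,"wz":0}

```text
time: 17.48
tool_pos: [514.7, 76.8, 91.2]
tcp_rot: [3.141, -0.0, 0.223]
contact_force: [1.0, -0.1, 2.4]
grip_width: 23.8
```

drive_tool:
  deltas:
    - {"hand":1,"tx":0,"ty":0,"tz":0,"wx":0,"wy":0,"wz":0}

```text
time: 17.57
tool_pos: [514.7, 76.8, 91.2]
tcp_rot: [3.141, -0.0, 0.223]
contact_force: [1.5, -0.0, 1.9]
grip_width: 23.6
```

drive_tool:
  deltas:
    - {"hand":1,"tx":0,"ty":0,"tz":0,"wx":0,"wy":0,"wz":0}

```text
time: 17.65
tool_pos: [514.7, 76.8, 91.2]
tcp_rot: [3.141, -0.0, 0.223]
contact_force: [-0.1, 1.0, 2.2]
grip_width: 23.6
```

```bash
python3 look.py p3
```

```text
17.65 [514.71935006  76.83043843  91.24113584] [ 3.14138368e+00 -4.99704456e-04  2.22564704e-01] [-0.06598834  1.00138372  2.16075948] 23.59134219146669
```

View pics/p3b.png

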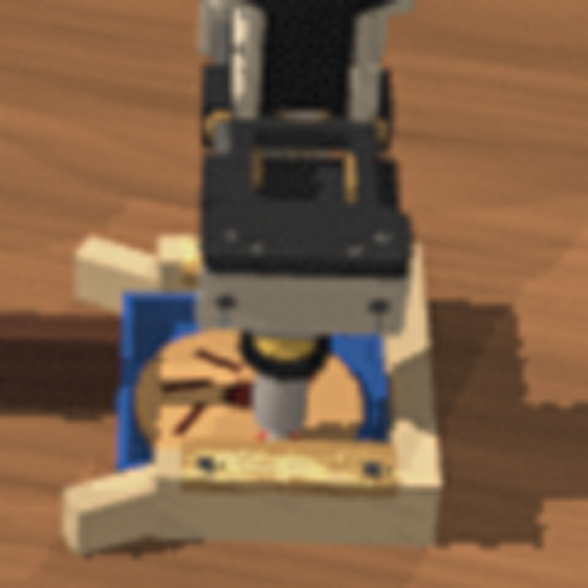

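View pics/p3a.png

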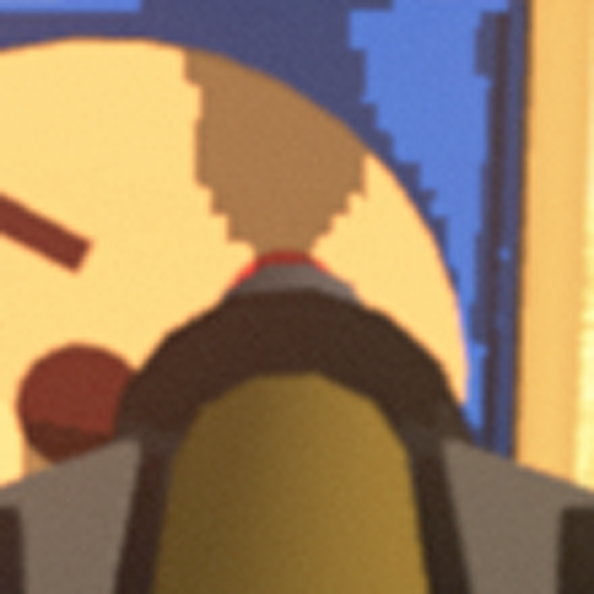

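drive_tool:
  deltas:
    - {"hand":1,"tx":0,"ty":0,"tz":0.04,"wx":0,"wy":0,"wz":0}
    - {"hand":1,"tx":0,"ty":0,"tz":0,"wx":0,"wy":0,"wz":0}
    - {"hand":1,"tx":0,"ty":0,"tz":0,"wx":0,"wy":0,"wz":0}
    - {"hand":1,"tx":0,"ty":0,"tz":0,"wx":0,"wy":0,"wz":0}
    - {"hand":1,"tx":0,"ty":0,"tz":0,"wx":0,"wy":0,"wz":0}
    - {"hand":1,"tx":0,"ty":0,"tz":0,"wx":0,"wy":0,"wz":0}

```text
time: 18.25
tool_pos: [514.7, 76.8, 89.6]
tcp_rot: [3.141, -0.0, 0.223]
contact_force: [1.8, 0.3, 2.9]
grip_width: 23.6
```

drive_tool:
  deltas:
    - {"hand":1,"tx":0,"ty":0,"tz":0,"wx":0,"wy":0,"wz":0}

```text
time: 18.33
tool_pos: [514.7, 76.8, 89.6]
tcp_rot: [3.141, -0.0, 0.223]
contact_force: [2.6, -0.2, 3.6]
grip_width: 23.5
```

drive_tool:
  deltas:
    - {"hand":1,"tx":0,"ty":0,"tz":0,"wx":0,"wy":0,"wz":0}

```text
time: 18.42
tool_pos: [514.7, 76.8, 89.6]
tcp_rot: [3.141, -0.0, 0.223]
contact_force: [2.1, -0.5, 2.6]
grip_width: 23.7
```

drive_tool:
  deltas:
    - {"hand":1,"tx":0,"ty":0,"tz":0,"wx":0,"wy":0,"wz":0}

```text
time: 18.5
tool_pos: [514.7, 76.8, 89.6]
tcp_rot: [3.141, -0.0, 0.223]
contact_force: [1.8, 0.2, 3.6]
grip_width: 23.7
```

```bash
python3 look.py p4; python3 tl.py 9
python3 - <<'E'
from h import *
cv2.imwrite("pics/p4bb.png",cv2.resize(cv2.imread("pics/p4s.png")[225:265,340:400],None,fx=12,fy=12,interpolation=cv2.INTER_CUBIC))
E
```

```text
18.5 [514.66051888  76.81679743  89.55107357] [ 3.14144799e+00 -3.15909923e-04  2.22521954e-01] [1.80104959 0.24022645 3.6448454 ] 23.6796301630532
18.6 [514.66256697  76.80260296  89.53371857] [0.66572741 0.23578316 3.13993245] [ 0.0788701  -0.55482579  0.00898072] tcp n,d 519.0184894710262 -37.36315367020464
```

View pics/p4bb.png

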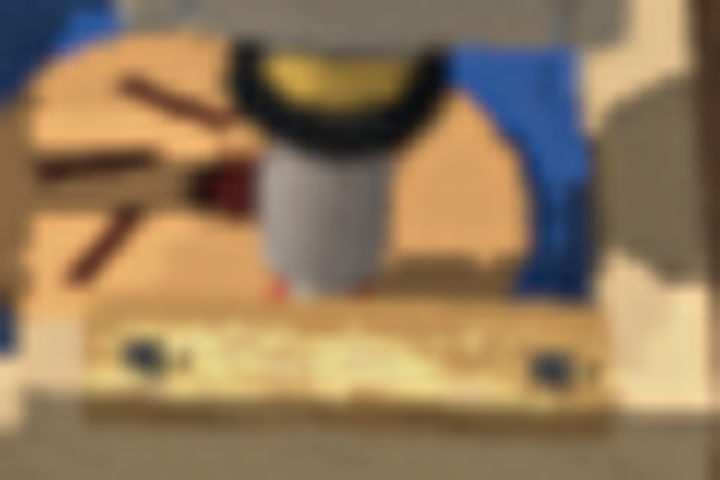

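View pics/p4s.png

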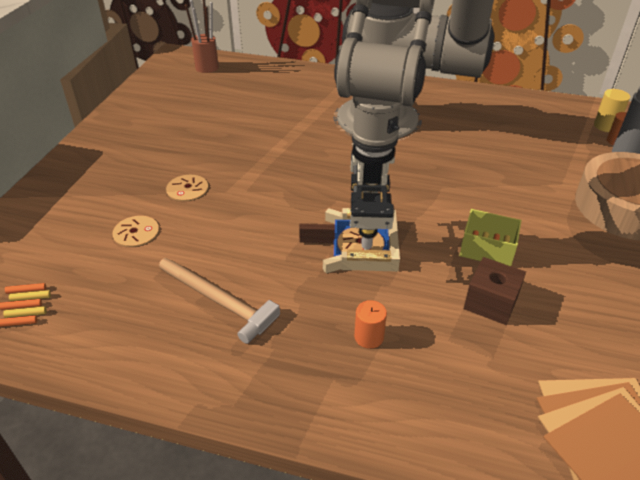

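View pics/t9.png

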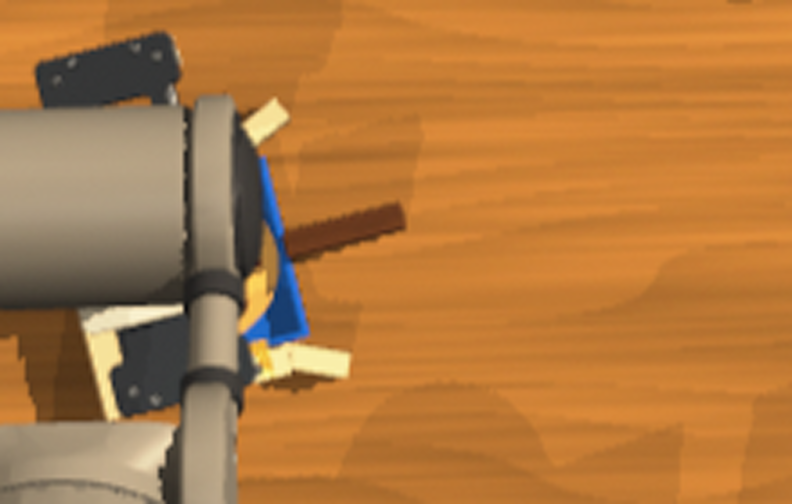

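The scene crop shows red ring on both sides of the barrel at (278,290) and (362,288), so the tip is centred. The tray handle corners have not moved, and the bin, candle and mallet are where they were. Handing in.

Run:
```python
from plant import *
print(close_job())
```

```text
the job is handed in; nothing more can be done
None
```

The tray, with the leftmost blank in it, is fully home in the holder. The gauge is held upright on the red ring with its plunger about half in. I handed the job in at about 18.6 s.

- **Tray:** I slid it along the bench by its handle until it stopped moving. The push had then reached 21 N. The top picture taken after I let go puts its front edge at the stop and its edges level with the holder. It had not moved in the last picture.
- **Gauge position:** The tip is within about 1 mm of the ring centre. The wrist view agrees with that, and the scene view shows ring red on both sides of the barrel.
- **Plunger depth:** The tool height gives about 8.0 mm in. The force averages 3.2 N, and with the gauge's weight added back that is about 4.3 N, or 8.6 mm. These differ by about 0.6 mm, which is within the force noise.
- **Not confirmed:** The brass lip hid the plunger at the end, so I could not see the red half go into the barrel. The depth rests on the height and force readings.
- **Bystanders:** The bin, candle and mallet look unmoved in the last scene picture.

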